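# Open the label printer for a new roll

## Task

The label printer for the frit jars has run out and needs a new roll: press the wide release tab on its front deck so that the sprung cover jumps up, let go of the tab, then push the cover up and back with the fingertips until it is fully open and stays there by itself. Swing the cover, do not throw it open, and do not press the small round feed key beside the tab. Do not pick up, push away or knock over anything: the used-up roll stays in the printer, and the new roll, jars, jar lid, glass cutter and glass strips stay where they are.

Things in the scene. Friction and masses are not known exactly. Their poses are not given: they have to be found in the camera images.
- printer: desktop label printer, fixed: grey tub 224 deep (x) by 180 wide (y), 95 mm high, with a dark domed cover, 144 mm high in all. Origin: centre of its footprint at table height; -x is its front, with the deck (x = -112 to -66 mm, 87 to 95 mm high); z up. In its frame, mm: tab centre (-88, 0), feed key (-88, -56), hinge axis x = 90, z = 98.
- release_tab (a joint): travel of the release tab in m: 0 = up, 0.006 = fully down. It goes straight down against a spring (about 2.5 N to start, 5 to 6 N at the bottom, then a hard stop) and comes back by itself. From about 4 mm the latch lets the cover go.
- tab_top (a point): centre of the top of the release tab, a black thumb pad 22 mm (printer x) by 40 mm (printer y), 103 mm above the table when up, 9 mm proud of the deck, in the middle of the deck in front of the cover.
- feed_key_top (a point): centre of the top of the feed key, a round black button of 14 mm diameter, 5 mm proud of the deck, 56 mm to the -y side of the tab. Not to be pressed.
- feed_key (a joint): travel of the feed key in m: 0 = up, 0.0025 = fully pressed.
- cover (a joint): cover angle, rad: 0 = shut and latched; unlatched, springs lift it to about 0.5 and hold it there; 1.75 = fully open at its stop. Pushed on from 0.5, it falls back to 0.5 if let go before about 1.2; past about 1.3 it sinks open by its own weight, slowly (damped), and stays. It weighs 150 g: about 1 N at its lip moves it.
- cover_hinge (a point): middle of the cover's hinge axis, at the back of the printer, 98 mm above the table; the axis runs along the printer's y.
- cover_lip (a point): middle of the front edge of the cover's pull lip (3 mm thick, 90 mm wide), 158 mm from the hinge axis, moving with the cover; shut, it is 98 mm above the table and 20 mm behind the tab's middle. The cover is a hollow dome 4 mm thick, up to 46 mm above the plane of hinge and lip. 8 mm behind the lip's edge a 30 mm wide steel catch hangs 18 mm down in the middle.
- old_roll_center (a point): centre of the used-up roll lying loose in the printer under the cover, 45 mm diameter, 100 mm long along the printer's y.
- new_roll_center (a point): centre of the new roll of labels standing on end beside the printer, 76 mm diameter, 102 mm high.
- tall_jar_center (a point): centre of a closed frit jar, 68 mm diameter, 118 mm high, beside the printer.
- mid_jar_center (a point): centre of a closed frit jar, 62 mm diameter, 90 mm high, beside the printer.
- small_jar_center (a point): centre of a closed frit jar, 52 mm diameter, 74 mm high, beside the printer.
- jar_lid_center (a point): centre of a loose jar lid lying in front of the printer, 72 mm diameter, 14 mm high.
- glass_cutter_center (a point): centre of a pencil-shaped glass cutter lying in front of the printer, 135 mm long, 14 mm thick.
- glass_strips_center (a point): centre of a stack of three cut glass strips, 150 by 30 by 18 mm, lying to the side.

How it is judged:
By the outcome, as a careful person would: the job done as asked, in the order asked, and still so for the second after the job is handed in, with the robot touching nothing.
It also fails if it takes over 48 s, if anything falls off the work surface, if the arm or the gripper's body presses on something with over 40 N, if the wrist force passes 120 N, or if a joint passes its speed limit or range.

## Robot

A 7-joint arm with a two-finger parallel gripper is mounted at the origin on the work surface. World frame = base frame: x ahead of the robot, y to its left, z up, the work surface at z = 0. Lengths are in m, angles in rad, forces in N, time in s.
With the tool pointing down it reaches from about 0.425 to 0.825 m from the base axis. Payload 3.6 kg.
Tool frame: the origin (TCP) lies on the centre line of the jaws, within the pads' length; the fingertips stand 11 mm ahead of it and the grasp point (between the pads) lies 8 mm behind it (env.tips_ahead is the distance from the TCP to the fingertips, in m); z points along the fingers, y is the line along which they close (so a half turn about z gives the same grasp; the last joint's range is limited). The gripper opens to 85 mm and grips with 20 to 120 N. Pads are 22 mm wide; open, the fingers measure 114 mm over their backs; the gripper's body (76 mm by 85 mm) begins 54 mm behind the grasp point. The pads swing forward as they close: fully open they stand 13 mm farther back than shut.
Start: joints at [-0.026, 0.615, -0.013, 1.423, 0.008, 1.103, -0.04], TCP at [0.65, 0, 0.242] pointing down, gripper open.
Joint ranges: [-3.12, 3.12], [-0.3, 2.06], [-1.34, 1.32], [0.26, 2.42], [-1.36, 4.5], [0.01, 1.98], [-2.84, 2.84]. Speed limits (rad/s): [2.79, 2.79, 3.14, 3.14, 3.14, 3.14, 3.14].

## Interface

Orientations are given as a rotation vector (axis times angle).
In Python, from plant import env gives the robot as it stands.
- The arm moves only by the shell command python3 -m creep 'ROWS' [FORCE]. ROWS is JSON, a list of rows, each a list of 3 entries, a list of its own where there are three numbers: the shift along the world's x, y, z in mm, then the turn, a rotation vector about the world's x, y, z in rad, then the finger opening in mm, from 0 to 85.4. A call has 1 to 20 rows; each row is the pose to reach, as a shift and turn from the pose commanded when the call began; what a row does not reach only later rows make up. A row lasts 1/12 s, in which the tool goes at most 41.7 mm and 7.16 degrees, less where a joint would pass 70% of its speed; a pose out of reach is approached as far as the arm can. A call with a gripper value outside its range is refused whole. The fingers move at their own pace and stop on an object; FORCE is the grip in N (left out, the last holds). Time passes only in rows, so rows that repeat a pose let the fingers close. It gives the time, the measured TCP pose, the force, the opening and the grip force at its end, in the units of the state.
- env.get_obs(): the state, without advancing time (a new reading comes with each control period).
- env.get_image(name): name is "scene" or "side" or "wrist"; returns a dict with "img" (420x560x3 uint8, red, green, blue), "fx", "fy", "cx", "cy" (pixels), "world_to_cam" (4x4, takes a point from world to camera coordinates); the wrist camera has in their place "hand_eye" (4x4, takes a point from camera to tool coordinates, whose origin is the TCP and whose axes are the flange's). Camera axes: x right, y up, looking along -z (the intrinsics and any distortion apply to the point x, -y, -z); pixel columns grow to the right and rows downward; lengths in m; the calibration is good to about 2 mm. A picture is of the moment at which its call begins: read the wrist's pose just before it. There is no depth.
- env.finish_job(): hands the job in; it is judged then, once.
The state is a dict: "t": time; "joints": joint angles; "joint_vel": joint speeds; "joint_torque": joint torques, N m; "eef_pos": TCP position; "eef_rot": TCP orientation; "contact_force": force on the tool from outside, world axes, zero at the start; "torque": the same for the moment, N m; "opening": opening from 0.0 (shut) to 1.0 (fully open); "grip_force": force on a finger pad.
Only numpy, scipy, OpenCV 4.12 (cv2) and the standard library are available. Lean on these libraries where they do the work, as an engineer would, in place of code of your own. Each camera call takes 0.05 s, during which the arm holds its last target. There are 200 camera calls.

## Working session

There is one attempt and no reset: what is moved stays moved. The work goes in short steps, Python scripts to look and compute and a shell command to move; the robot and the scene stay as the last step left them, time stands still between calls to the robot, and variables do not carry over. Pictures are saved under pics/ and viewed, at most 11 in all, crops included, and the job is handed in when it is done.

```bash
mkdir -p pics; ls
python3 - <<'E'
from plant import env
import cv2,numpy as np
o=env.get_obs();print(o['eef_pos'],o['eef_rot'],o['opening'],o['t'])
ims=[]
for n in("scene","side"):
    d=env.get_image(n);cv2.imwrite(f"pics/{n}0.png",d["img"][:,:,::-1])
    print(n,{k:(np.round(v,4).tolist() if not isinstance(v,float) else v) for k,v in d.items() if k!="img"})
d=env.get_image("wrist");cv2.imwrite("pics/wrist0.png",d["img"][:,:,::-1]);print({k:v for k,v in d.items() if k!="img"})
E
```

```text
pics
[ 6.49249143e-01 -1.74276857e-05  2.41122595e-01] [-2.22015526 -2.22017187  0.00296558] 0.9994387048579266 0.0
scene {'fx': 427.9402713391578, 'fy': 427.9402713391578, 'cx': 278.9230961703795, 'cy': 212.0429899225997, 'world_to_cam': [[0.256, 0.9665, -0.0176, -0.205], [-0.6513, 0.1859, 0.7357, 0.2682], [0.7144, -0.1769, 0.6771, -1.2762], [0.0, 0.0, 0.0, 1.0]]}
side {'fx': 455.07599846940434, 'fy': 455.07599846940434, 'cx': 274.00850937279256, 'cy': 202.78202558513425, 'world_to_cam': [[0.9841, -0.177, 0.0137, -0.5181], [0.1146, 0.6927, 0.7121, -0.1822], [-0.1355, -0.6992, 0.702, -0.8193], [0.0, 0.0, 0.0, 1.0]]}
{'fx': 350.05953060519124, 'fy': 350.05953060519124, 'cx': 276.9772836559761, 'cy': 214.63811296685978, 'hand_eye': array([[ 3.92774268e-06,  9.61190249e-01,  2.75886400e-01,
         7.01629749e-02],
       [ 9.99999999e-01, -1.49898698e-05,  3.79880052e-05,
        -1.98591339e-03],
       [ 4.06492014e-05,  2.75886400e-01, -9.61190248e-01,
        -1.31861256e-01],
       [ 0.00000000e+00,  0.00000000e+00,  0.00000000e+00,
         1.00000000e+00]])}
```

View pics/scene0.png

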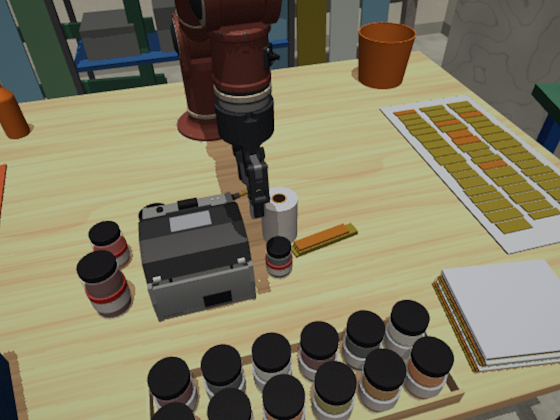

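View pics/side0.png

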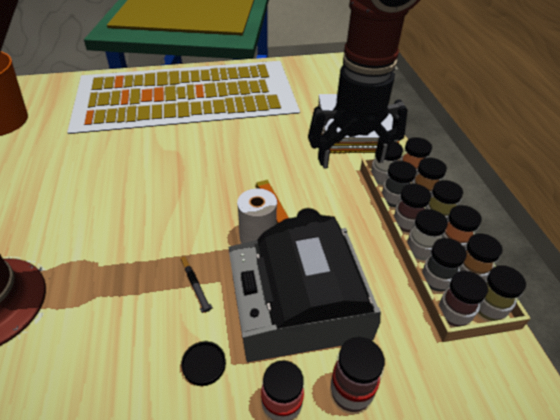

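The scene view shows the printer with its back to that camera. In the side view the deck is at about (250,290), the tab at (249,283) and the feed key at (254,313). The lid and cutter are in front, with jars on both sides. I'll enlarge the side view to get accurate pixels.

Run:
```python
import cv2
a=cv2.imread('pics/side0.png')[195:375,210:400]
cv2.imwrite('pics/c1.png',cv2.resize(a,None,fx=3.2,fy=3.2,interpolation=cv2.INTER_CUBIC))
```

```text
(no output)
```

View pics/c1.png

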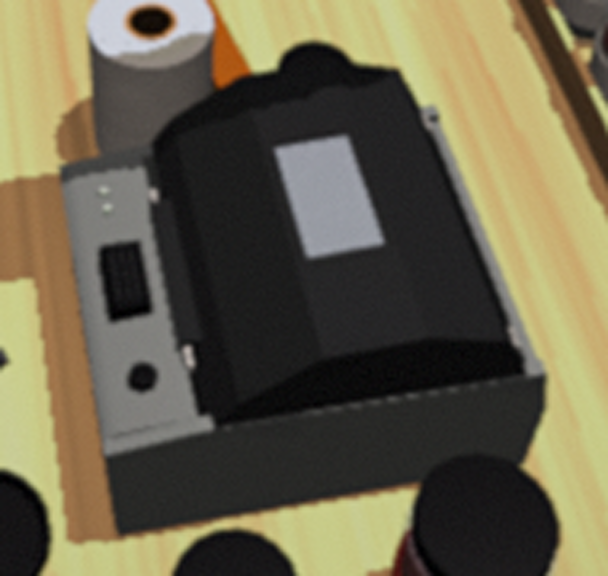

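```bash
cat > h.py <<'E'
import numpy as np
from scipy.optimize import least_squares
def proj(d,P):
    W=d["world_to_cam"];c=np.asarray(P)@W[:3,:3].T+W[:3,3]
    return np.c_[d["cx"]+d["fx"]*c[:,0]/-c[:,2], d["cy"]+d["fy"]*c[:,1]/c[:,2]]
def atz(d,u,v,z):
    W=d["world_to_cam"];R=W[:3,:3];o=-R.T@W[:3,3]
    r=R.T@np.array([(u-d["cx"])/d["fx"],-(v-d["cy"])/d["fy"],-1]);return o+r*(z-o[2])/r[2]
E
python3 - <<'E'
from h import *
from plant import env
d=env.get_image("side")
M=np.array([[-112,90,95],[-112,-90,95],[-88,0,103],[-88,-56,99],[112,-90,95],[-112,-90,0]])/1e3
px=np.array([[63,178],[107,450],[125,280],[143,376],[545,375],[120,533]])/3.2+[210,195]
def wp(p,M):
    c,s=np.cos(p[2]),np.sin(p[2]);return M@np.array([[c,s,0],[-s,c,0],[0,0,1]])+[p[0],p[1],0]
s=least_squares(lambda p:(proj(d,wp(p,M))-px).ravel(),[.6,-.1,0],loss='soft_l1')
print(s.x,np.degrees(s.x[2]));print((proj(d,wp(s.x,M))-px).round(1))
print("tab,key,lip,hinge",wp(s.x,np.array([[-88,0,103],[-88,-56,99],[-68,0,98],[90,0,98]])/1e3).round(4))
for n,u,v,z in[("lid",204,363,.014),("cut",197,284,.014),("roll",257,200,.102),("small",308,215,.074),("mid",283,383,.09),("tall",360,357,.118)]:print(n,atz(d,u,v,z).round(3))
s=env.get_image("scene")
print(proj(s,wp([*s_ ] if 0 else np.array([0,0,0]),M))[:0])
E
```

```text
[ 0.5541097  -0.10257427  0.01445602] 0.8282692002105037
[[-1.3 -5.9]
 [-0.4  0.4]
 [ 0.5 -1.1]
 [ 0.6 -0.1]
 [ 5.2 -0.2]
 [-2.4  3.9]]
tab,key,lip,hinge [[ 0.4661 -0.1038  0.103 ]
 [ 0.4669 -0.1598  0.099 ]
 [ 0.4861 -0.1036  0.098 ]
 [ 0.6441 -0.1013  0.098 ]]
lid [ 0.379 -0.186  0.014]
cut [ 0.376 -0.03   0.014]
roll [0.507 0.082 0.102]
small [0.602 0.053 0.074]
mid [ 0.489 -0.272  0.09 ]
tall [ 0.598 -0.266  0.118]
[]
```

Run:
```python
from h import *
from plant import env
d=env.get_image("side");s=env.get_image("scene")
for n,u,v,z in[("FL",63,178,.095),("FR",107,450,.095),("tab",125,280,.103),("tabs",102,247,.103),("tabs",138,243,.103),("tabs",151,312,.103),("tabs",112,319,.103),("key",143,376,.099),("BR",545,375,.095),("FRb",120,533,0),("BRtop",527,372,.095),("BL",430,108,.095),("lipL",160,195,.098),("lipR",203,345,.098)]:
    print(n,atz(d,u/3.2+210,v/3.2+195,z).round(4))
# scene view: printer rear corners
for n,u,v,z in[("BR",155,308,.0),("BRt",150,272,.095),("BLt",250,262,.095),("BLb",254,296,0)]:print("scene",n,atz(s,u,v,z).round(4))
```

```text
FL [ 0.4416 -0.028   0.095 ]
FR [ 0.444  -0.1936  0.095 ]
tab [ 0.4649 -0.1059  0.103 ]
tabs [ 0.4561 -0.0835  0.103 ]
tabs [ 0.4748 -0.0841  0.103 ]
tabs [ 0.475  -0.1271  0.103 ]
tabs [ 0.4554 -0.1279  0.103 ]
key [ 0.466  -0.1599  0.099 ]
BR [ 0.6593 -0.1899  0.095 ]
FRb [ 0.4483 -0.1882  0.    ]
BRtop [ 0.6512 -0.1868  0.095 ]
BL [ 0.6539 -0.0115  0.095 ]
lipL [ 0.4915 -0.0508  0.098 ]
lipR [ 0.4977 -0.147   0.098 ]
scene BR [ 0.6298 -0.1921  0.    ]
scene BRt [ 0.6254 -0.1803  0.095 ]
scene BLt [ 0.6499 -0.0104  0.095 ]
scene BLb [ 0.6527 -0.0094  0.    ]
```

```bash
python3 -m creep '[[[-60,-30,0],[0,0,0.12],0],[[-100,-60,0],[0,0,0.4],0],[[-140,-80,0],[0,0,0.8],0],[[-188,-105,0],[0,0,1.2],0],[[-188,-105,0],[0,0,1.57],0],[[-188,-105,0],[0,0,1.57],0],[[-188,-105,0],[0,0,1.57],0],[[-188,-105,0],[0,0,1.57],0],[[-188,-105,0],[0,0,1.57],0],[[-188,-105,0],[0,0,1.57],0],[[-188,-105,0],[0,0,1.57],0],[[-188,-105,-40],[0,0,1.57],0],[[-188,-105,-60],[0,0,1.57],0],[[-188,-105,-60],[0,0,1.57],0],[[-188,-105,-60],[0,0,1.57],0],[[-188,-105,-60],[0,0,1.57],0]]'
python3 - <<'E'
from plant import env
import cv2,numpy as np
o=env.get_obs();print(o['eef_pos'],o['eef_rot'],o['opening'],o['joints'],env.tips_ahead)
a=env.get_image("wrist")["img"];b=env.get_image("side")["img"][150:360,180:400]
b=cv2.resize(b,(440,420))
cv2.imwrite("pics/a.png",cv2.resize(np.hstack([a,b]),(800,336))[:,:,::-1])
E
```

```text
t: 1.68
eef_pos: [0.463, -0.105, 0.1834]
eef_rot: [0.004, 3.139, -0.001]
contact_force: [0.3, -0.1, 0.3]
opening: 0.0
grip_force: 0.0
[ 0.46301264 -0.10502647  0.18344745] [ 3.91697149e-03  3.13929644e+00 -6.77360865e-04] 0.00015511804978374458 [ 0.45137942  0.4484565  -0.38606934  1.983528    0.24187071  0.75112218
  1.49056389] 0.011
```

View pics/a.png

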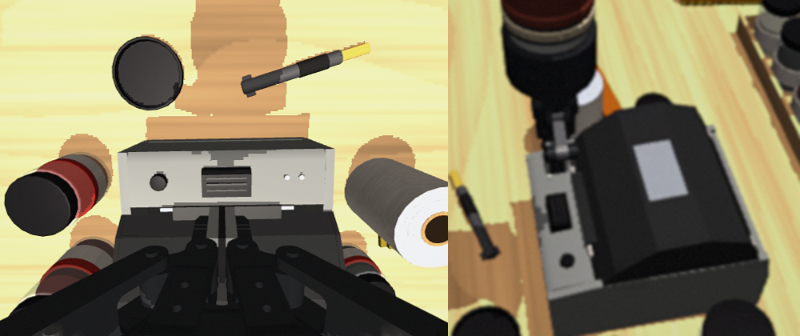

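The wrist view shows the tab at about (284,227) and the key at (197,227) in full-resolution pixels, with the deck edges parallel to the image rows. Next I compute the tab's position.

Run:
```python
from plant import env
import numpy as np
from scipy.spatial.transform import Rotation as R
o=env.get_obs();d=env.get_image("wrist");T=d["hand_eye"];Q=R.from_rotvec(o['eef_rot']).as_matrix()
def at(u,v,z):
    r=Q@T[:3,:3]@[(u-d["cx"])/d["fx"],-(v-d["cy"])/d["fy"],-1];p=Q@T[:3,3]+o['eef_pos'];return (p+r*(z-p[2])/r[2]).round(4)
for n,u,v,z in[("tab",227,182,.103),("key",158,182,.099),("FL",334,150,.095),("FR",118,152,.095),("lipL",318,206,.098),("lipR",135,206,.098)]:print(n,at(u/.8,v/.8,z))
```

```text
tab [ 0.4611 -0.1006  0.103 ]
key [ 0.4624 -0.1567  0.099 ]
FL [ 0.4369 -0.0148  0.095 ]
FR [ 0.4383 -0.1882  0.095 ]
lipL [ 0.4841 -0.0241  0.098 ]
lipR [ 0.4839 -0.1776  0.098 ]
```

```bash
python3 -m creep '[[[-4,3,-25],[0,0,0],0],[[-4,3,-50],[0,0,0],0],[[-4,3,-60],[0,0,0],0],[[-4,3,-66],[0,0,0],0],[[-4,3,-68],[0,0,0],0],[[-4,3,-70],[0,0,0],0],[[-4,3,-71],[0,0,0],0],[[-4,3,-72],[0,0,0],0],[[-4,3,-72],[0,0,0],0],[[-4,3,-72],[0,0,0],0]]'
```

```text
t: 2.67
eef_pos: [0.4583, -0.102, 0.1109]
eef_rot: [0.001, 3.14, -0.0]
contact_force: [-1.5, 1.4, 3.1]
opening: 0.0
grip_force: 1.8
```

```bash
python3 -m creep '[[[0,0,-1],[0,0,0],0],[[0,0,-2],[0,0,0],0],[[0,0,-3],[0,0,0],0],[[0,0,-3],[0,0,0],0],[[0,0,-3],[0,0,0],0]]'
python3 - <<'E'
from plant import env
import cv2,numpy as np
a=env.get_image("wrist")["img"];b=env.get_image("side")["img"][150:360,180:400]
b=cv2.resize(b,(440,420))
cv2.imwrite("pics/b.png",cv2.resize(np.hstack([a,b]),(800,336))[:,:,::-1])
E
```

```text
t: 3.08
eef_pos: [0.4583, -0.1019, 0.108]
eef_rot: [0.001, 3.141, -0.001]
contact_force: [-2.3, 0.6, 9.1]
opening: 0.002
grip_force: 5.0
```

View pics/b.png

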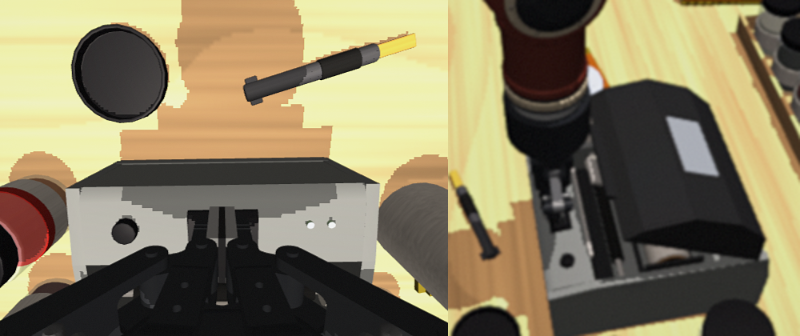

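The cover has popped up and is clear of the fingers. I'll let go of the tab, back off and tilt the tool forward.

```bash
python3 -m creep '[[[0,0,12],[0,0,0],0],[[-10,0,20],[0,0,0],0],[[-25,0,40],[0,0,0],0],[[-40,0,60],[0,-0.1,0],0],[[-50,0,70],[0,-0.2,0],50],[[-50,0,70],[0,-0.3,0],50],[[-50,0,70],[0,-0.4,0],50],[[-50,0,70],[0,-0.5,0],50],[[-50,0,70],[0,-0.6,0],50],[[-50,0,70],[0,-0.7,0],50],[[-50,0,70],[0,-0.785,0],50],[[-50,0,70],[0,-0.785,0],50],[[-50,0,70],[0,-0.785,0],50],[[-50,0,70],[0,-0.785,0],50]]'
python3 -c "
from plant import env
print(env.get_obs()['joints'])"
```

```text
t: 4.35
eef_pos: [0.4113, -0.1035, 0.1754]
eef_rot: [-0.062, 2.691, 0.048]
contact_force: [-0.1, 0.4, -2.1]
opening: 0.585
grip_force: 0.0
[ 1.18085023  0.55037835 -1.24808775  2.42142237  1.50308283  0.42832864
  0.33475292]
```

```bash
python3 -m creep '[[[20,0,-10],[0,0,0],50],[[40,0,-20],[0,0,0],50],[[45,0,-22],[0,0,0],50],[[45,0,-22],[0,0,0],50],[[45,0,-22],[0,0,0],50]]'
python3 -c "
from plant import env
print(env.get_obs()['joints'])"
```

```text
t: 4.77
eef_pos: [0.455, -0.1026, 0.1525]
eef_rot: [-0.064, 2.696, 0.05]
contact_force: [-0.7, -0.3, -0.1]
opening: 0.587
grip_force: 0.0
[ 1.05437128  0.64765728 -1.17166258  2.3505315   1.58089829  0.49415506
  0.27414301]
```

```bash
python3 -m creep '[[[0,0,-5],[0,-0.12,0],50],[[0,0,-10],[0,-0.24,0],50],[[0,0,-10],[0,-0.34,0],50],[[0,0,-10],[0,-0.34,0],50],[[0,0,-10],[0,-0.34,0],50]]'
python3 - <<'E'
from plant import env
import cv2,numpy as np
print(env.get_obs()['joints'])
a=env.get_image("wrist")["img"];b=env.get_image("side")["img"][130:340,180:400]
b=cv2.resize(b,(440,420))
cv2.imwrite("pics/c.png",cv2.resize(np.hstack([a,b]),(800,336))[:,:,::-1])
E
```

```text
t: 5.18
eef_pos: [0.5054, -0.1282, 0.1617]
eef_rot: [-0.071, 2.385, 0.053]
contact_force: [-0.2, -0.3, 0.4]
opening: 0.587
grip_force: 0.2
[ 1.1782752   0.88728803 -1.34133244  2.42139233  2.21993422  0.72434946
 -0.12789038]
```

View pics/c.png

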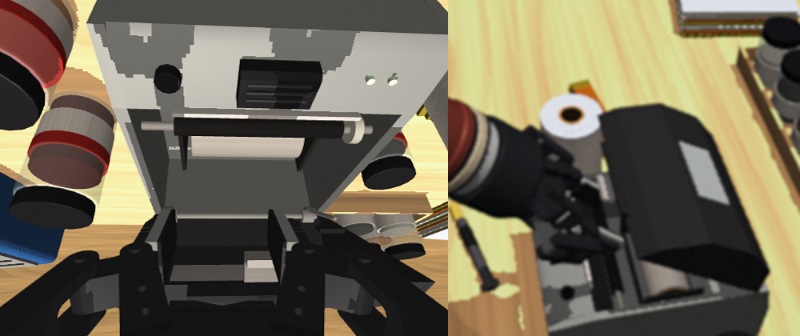

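The tool overshot in x when the tilt hit its reach limit. The fingertips are now under the lip, about 26 mm to the -y side, and nothing is in contact. I'll close the fingers here, clear of the catch, and push on the -y half of the lip.

```bash
python3 -m creep '[[[0,-3,-6],[0,0,0],0],[[0,-5,-6],[0,0,0],0],[[0,-5,-6],[0,0,0],0],[[0,-5,-6],[0,0,0],0],[[0,-5,-6],[0,0,0],0],[[0,-5,-6],[0,0,0],0],[[0,-5,-6],[0,0,0],0],[[0,-5,-6],[0,0,0],0]]'
python3 - <<'E'
from plant import env
import cv2,numpy as np
a=env.get_image("scene")["img"][130:330,110:330];b=env.get_image("side")["img"][180:330,230:390]
a=cv2.resize(a,(396,400));b=cv2.resize(b,(404,400))
cv2.imwrite("pics/d.png",np.hstack([a,b])[:,:,::-1])
E
```

```text
t: 5.95
eef_pos: [0.506, -0.1317, 0.1568]
eef_rot: [-0.074, 2.384, 0.054]
contact_force: [-1.3, -0.0, 0.4]
opening: 0.003
grip_force: 0.3
```

View pics/d.png

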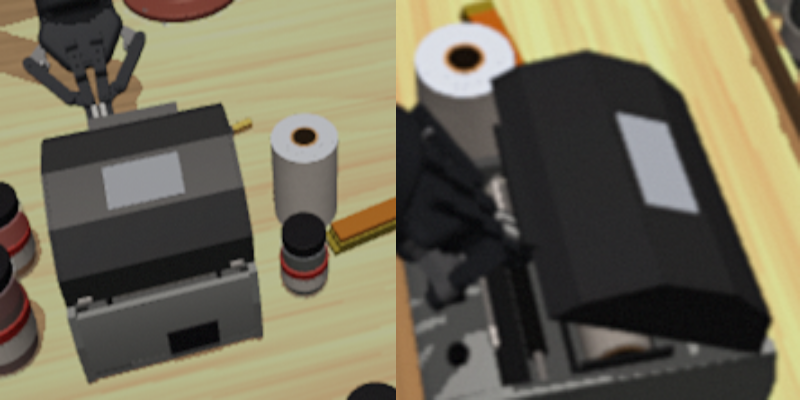

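```bash
python3 -m creep '[[[3,0,6],[0,0.05,0],0],[[6,0,13],[0,0.1,0],0],[[10,0,19],[0,0.15,0],0],[[14,0,25],[0,0.2,0],0],[[19,0,31],[0,0.25,0],0],[[23,0,37],[0,0.3,0],0],[[28,0,42],[0,0.35,0],0],[[33,0,47],[0,0.4,0],0],[[33,0,47],[0,0.4,0],0],[[33,0,47],[0,0.4,0],0]]'
python3 - <<'E'
from plant import env
import cv2,numpy as np
print(env.get_obs()['joints'])
a=env.get_image("scene")["img"][110:330,110:330];b=env.get_image("side")["img"][140:330,230:420]
cv2.imwrite("pics/e.png",np.hstack([cv2.resize(x,(400,400)) for x in(a,b)])[:,:,::-1])
E
```

```text
t: 6.88
eef_pos: [0.5401, -0.1318, 0.2041]
eef_rot: [-0.067, 2.78, 0.075]
contact_force: [-0.2, 0.3, -1.0]
opening: 0.0
grip_force: 0.0
[ 1.03680672  0.68154198 -1.20006256  2.0010204   0.97244077  0.68041405
  0.93743126]
```

View pics/e.png

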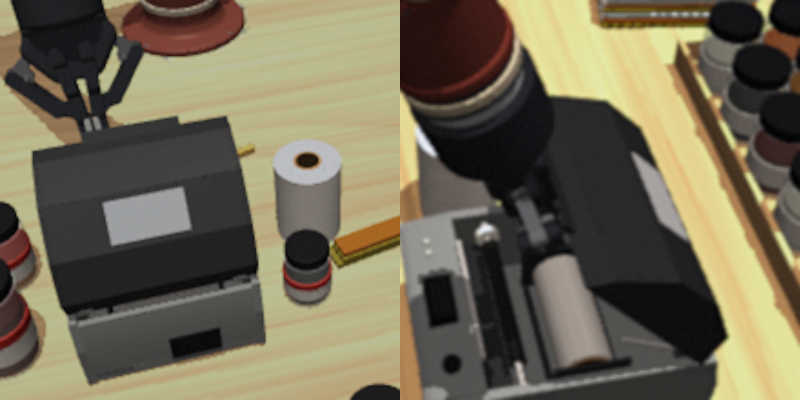

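Both views show the cover riding on the fingertips at about 0.85 rad, with the old roll undisturbed. I'll keep following the arc.

```bash
python3 -m creep '[[[5,0,5],[0,0.05,0],0],[[11,0,9],[0,0.1,0],0],[[17,0,14],[0,0.15,0],0],[[23,0,18],[0,0.2,0],0],[[29,0,22],[0,0.25,0],0],[[36,0,25],[0,0.3,0],0],[[43,0,28],[0,0.35,0],0],[[49,0,31],[0,0.4,0],0],[[56,0,33],[0,0.45,0],0],[[63,0,35],[0,0.5,0],0],[[70,0,37],[0,0.5,0],0],[[77,0,38],[0,0.5,0],0],[[77,0,38],[0,0.5,0],0],[[77,0,38],[0,0.5,0],0]]'
python3 - <<'E'
from plant import env
import cv2,numpy as np
print(env.get_obs()['joints'])
a=env.get_image("scene")["img"][90:330,90:330];b=env.get_image("side")["img"][100:330,230:460]
cv2.imwrite("pics/f.png",np.hstack([cv2.resize(x,(400,400)) for x in(a,b)])[:,:,::-1])
E
```

```text
t: 8.15
eef_pos: [0.6156, -0.1322, 0.2412]
eef_rot: [0.05, -2.996, -0.092]
contact_force: [0.5, 0.7, -0.3]
opening: 0.003
grip_force: 0.0
[ 0.69855467  0.88417443 -1.11943718  1.32876103  0.67539711  1.5063537
  1.22433295]
```

View pics/f.png

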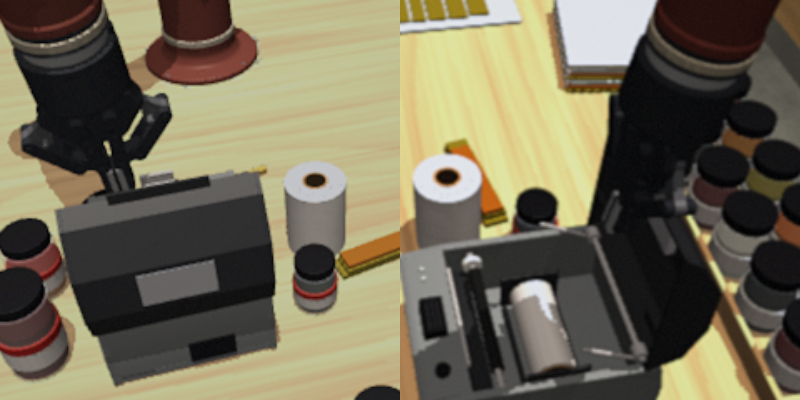

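The cover is nearly upright, past balance, and no longer pushing on the tool. I'll nudge it slightly further, then back away and check.

```bash
python3 -m creep '[[[6,0,1],[0,0,0],0],[[12,0,1],[0,0,0],0],[[18,0,1],[0,0,0],0],[[18,0,1],[0,0,0],0],[[10,0,1],[0,0,0],0],[[-5,0,2],[0,0,0],0],[[-20,0,5],[0,0,0],0],[[-40,0,20],[0,0,0],0],[[-60,0,40],[0,0,0],0],[[-80,0,60],[0,0,0],0],[[-110,0,60],[0,0,0],0],[[-110,0,60],[0,0,0],0],[[-110,0,60],[0,0,0],0],[[-110,0,60],[0,0,0],0],[[-110,0,60],[0,0,0],0],[[-110,0,60],[0,0,0],0],[[-110,0,60],[0,0,0],0],[[-110,0,60],[0,0,0],0],[[-110,0,60],[0,0,0],0],[[-110,0,60],[0,0,0],0]]'
cat > v.py <<'E'
from plant import env
import cv2,numpy as np,sys
a=env.get_image("scene")["img"][90:330,90:330];b=env.get_image("side")["img"][100:400,160:460]
cv2.imwrite(sys.argv[1],np.hstack([cv2.resize(x,(400,400)) for x in(a,b)])[:,:,::-1])
E
python3 v.py pics/g.png; python3 -m creep '[[[0,0,0],[0,0,0],0],[[0,0,0],[0,0,0],0],[[0,0,0],[0,0,0],0],[[0,0,0],[0,0,0],0],[[0,0,0],[0,0,0],0],[[0,0,0],[0,0,0],0],[[0,0,0],[0,0,0],0],[[0,0,0],[0,0,0],0],[[0,0,0],[0,0,0],0],[[0,0,0],[0,0,0],0],[[0,0,0],[0,0,0],0],[[0,0,0],[0,0,0],0],[[0,0,0],[0,0,0],0],[[0,0,0],[0,0,0],0],[[0,0,0],[0,0,0],0],[[0,0,0],[0,0,0],0]]'
python3 v.py pics/h.png
python3 -c "
import cv2,numpy as np
a,b=cv2.imread('pics/g.png'),cv2.imread('pics/h.png');print((cv2.absdiff(a,b).max(2)>30).sum())"
```

```text
t: 9.92
eef_pos: [0.5064, -0.1318, 0.3017]
eef_rot: [0.05, -2.997, -0.095]
contact_force: [0.4, -0.7, -0.1]
opening: 0.003
grip_force: 0.0
t: 11.35
eef_pos: [0.5062, -0.132, 0.3018]
eef_rot: [0.05, -2.997, -0.094]
contact_force: [-0.6, 0.3, 1.0]
opening: 0.0
grip_force: 0.0
42
```

View pics/h.png

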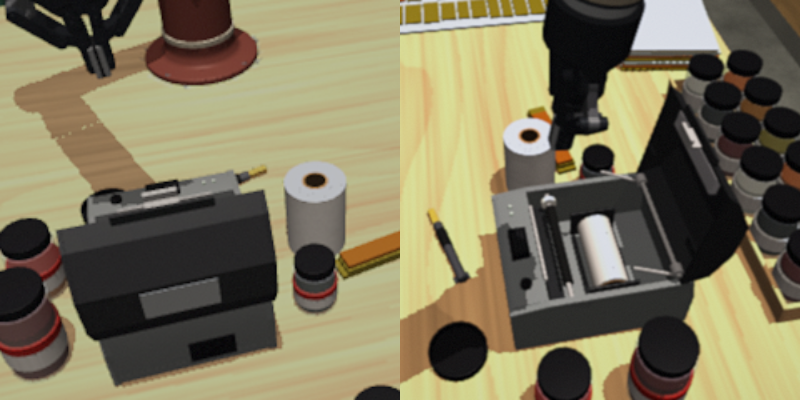

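Run:
```python
from h import *
from plant import env
d=env.get_image("side")
for t in(1.3,1.5,1.65,1.75):
    P=[[.640-.158*np.cos(t),y,.098+.158*np.sin(t)] for y in(-.056,-.101,-.146)]
    print(t,((proj(d,P)-[160,100])*4/3+[400,0]).round(0).tolist())
```

```text
1.3 [[626.0, 114.0], [637.0, 142.0], [649.0, 173.0]]
1.5 [[653.0, 108.0], [665.0, 135.0], [679.0, 166.0]]
1.65 [[673.0, 106.0], [686.0, 133.0], [701.0, 163.0]]
1.75 [[686.0, 105.0], [700.0, 133.0], [715.0, 162.0]]
```

Run:
```python
import cv2
a=cv2.imread('pics/h.png')[60:300,600:780]
cv2.imwrite('pics/i.png',cv2.resize(a,None,fx=2.5,fy=2.5,interpolation=cv2.INTER_CUBIC))
```

```text
(no output)
```

View pics/i.png

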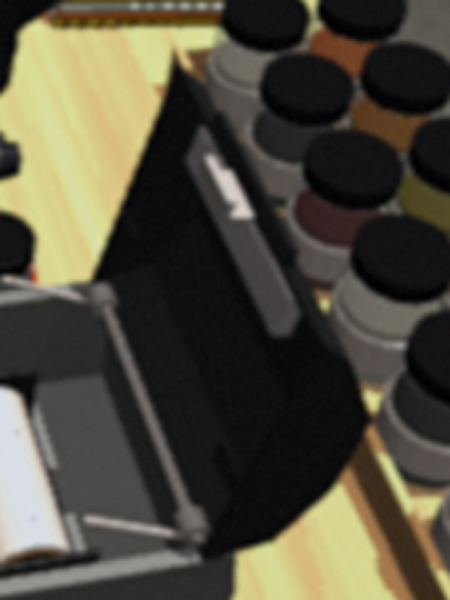

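The lip sits where 1.7–1.75 rad predicts and hasn't moved over 1.4 s. The robot is clear and every other item is in place, so I'm handing in.

```bash
python3 -c "
from plant import env
print(env.finish_job())"
```

```text
the job is handed in; nothing more can be done
None
```

I pressed and released the tab, then swung the cover open to its stop (about 1.75 rad by camera), where it stays by itself; I did not touch the feed key, nothing else looks moved in the pictures, and the job is handed in at about 11.5 s.

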